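Deburr the bore edge of a sleeve in its spring nest

TASK

Take the cone-headed deburring tool from the wooden stand and run its cone once all the way round the inner top edge of the grey sleeve in the spring nest, starting at the side of the steel start post and going counter-clockwise as seen from above until you are back at the post, pressing lightly all the way so that the nest gives visibly but never bottoms out. Then lower the tool back into its hole in the stand until its flange sits flat and let go; leave the other tool and the things on the desk where they are.

Things in the scene. Friction and masses are not known exactly. Their poses are not given: they have to be found in the camera images.
- deburrer: the deburring tool, 120 mm long, 160 g, upright in one hole of the stand, hanging by its flange (tip 10 mm above the desk). Origin: centre of its blunt tip; +z up its axis. Radii by height over the tip: cone 3 mm at 0 to 14 mm at 13, 14 mm to 20, barrel 12 mm to 50, flange 24 mm from 50 to 56, black cylindrical flat-topped handle 13 mm from 56 to 120. Its turn about its axis does not matter
- tamper: the other tool, in the other hole of the stand: same flange, but a thin stem and a black ball (34 mm) on top, 115 mm long. Stays where it is (moving it over 30 mm is failure)
- stand: wooden block 60 mm (x) by 170 mm (y) by 60 mm high with two upright through holes of 36 mm diameter, 100 mm apart along its y. Origin: centre of the underside. Fixed to the desk
- stand_hole0 (a point): centre of the mouth of one hole of the stand, at its top face (60 mm above the desk), on the stand's -y side
- stand_hole1 (a point): the same for the other hole, on the stand's +y side. Which hole holds the deburring tool varies
- sleeve: grey plastic tube standing upright in the spring nest, outer radius 41 mm, bore radius 35 mm, 80 mm tall. Origin: centre of its underside; z up; its +x axis points to the start post. It moves straight down with the nest and cannot shift sideways or turn
- sleeve_mouth (a point): centre of the bore at the sleeve's top edge, 124 mm above the desk when the nest is up. The edge to run round is the circle of radius 35 mm about it. With the tip 6 mm below the edge the cone touches it when the tool's axis is about 27 mm from the bore's centre. Keep the axis inside the bore (under 33 mm from the centre), the tip below the edge
- nest (a joint): how far the spring nest with the sleeve is pressed down, m: 0 when up, stop at 0.014. It gives from about 0.8 N, then 0.3 N per mm. Over 0.0015 counts as pressed all round; over 0.013 is bottomed out (failure)
- start_post (a point): centre of the top of the flat steel post, 12 by 30 mm, 100 mm tall, that stands on the fixture 67 mm from the bore's axis, lower than the sleeve's edge. It marks where to start and finish. The fixture's 110 mm square foot is fixed to the desk
- reagent: white bottle, 38 mm wide, 85 mm tall, origin under its centre. Bystander
- vial: amber jar, 44 mm wide, 70 mm tall, origin under its centre. Bystander
- spare_sleeve: a second grey sleeve (82 mm wide, 80 mm tall) standing straight on the desk, without nest or post. Bystander
Things that resemble listed ones, but are neither listed nor needed, are in the scene too. What is shaped like the deburrer but pink is not meant.

How it is judged:
By the outcome, as a careful person would: the job done as asked, in the order asked, and still so for the second after the job is handed in, with the robot touching nothing.
It also fails if it takes over 67 s, if anything falls off the work surface, if the arm or the gripper's body presses on something with over 40 N, if the wrist force passes 120 N, or if a joint passes its speed limit or range.

ROBOT

A 6-joint arm with a two-finger parallel gripper is mounted at the origin on the work surface. World frame = base frame: x ahead of the robot, y to its left, z up, the work surface at z = 0. Lengths are in mm, angles in rad, forces in N, time in s.
With the tool pointing down it reaches from about 300 to 875 mm from the base axis. Payload 6.4 kg.
Tool frame: the origin (TCP) lies on the front face of the gripper's body, between the roots of the fingers; the fingertips stand 64 mm ahead of it and the grasp point (between the pads) lies 45 mm ahead of it (manip.nose_length is the distance from the TCP to the fingertips, in mm); z points along the fingers, y is the line along which they close (so a half turn about z gives the same grasp; the last joint's range is limited). The gripper opens to 88 mm and grips with 3 to 60 N. Pads are 18 mm wide; open, the fingers measure 123 mm over their backs; the gripper's body (75 mm by 187 mm) begins 45 mm behind the grasp point.
Start: joints at [-1.342, 0.181, 1.607, -0, 1.354, -0.206], TCP at [242.224, -521.507, 302.714] pointing down, gripper open.
Joint ranges: [-2.99, 2.99], [-0.89, 2.07], [0.3, 2.58], [-1.14, 4.28], [0, 2.63], [-3.12, 3.12]. Speed limits (rad/s): [2.57, 2.57, 3.01, 3.14, 3.14, 3.14].

INTERFACE

Orientations are given as a unit quaternion [w, x, y, z].
In Python, from cell import manip gives the robot as it stands.
- The arm moves only by the tool step_arm, never from a script. Its argument "moves" is a list of rows, each a list of 5 numbers: the finger opening in m, from 0 to 0.0881, then the shift along the tool's x, y, z in m, then the turn about the tool's z in rad. In form: [[fingers, x, y, z, turn], ...]. A call has 1 to 12 rows; each row is the pose to reach, as a shift and turn from the pose commanded when the call began, along the tool's axes at that moment; what a row does not reach only later rows make up. A row lasts 1/12 s, in which the tool goes at most 41.7 mm and 7.16 degrees, less where a joint would pass 70% of its speed; a pose out of reach is approached as far as the arm can. A call with a gripper value outside its range is refused whole. The fingers move at their own pace and stop on an object; the grip force is fixed at half the most. Time passes only in rows, so rows that repeat a pose let the fingers close. It gives the time, the measured TCP pose, the force, the opening and the grip force at its end, in the units of the state.
- manip.get_obs(): the state, without advancing time (a new reading comes with each control period).
- manip.camera(name): name is "scene" or "top" or "wrist"; returns a dict with "color" (480x640x3 uint8, red, green, blue), "range_z" (480x640 float32, mm along the optical axis (not along the pixel's ray), 0 where there is no reading), "fx", "fy", "cx", "cy" (pixels), "xyz" and "attitude" of the camera in the world; the wrist camera has in their place "T_tool_cam" (4x4, takes a point from camera to tool coordinates, whose origin is the TCP and whose axes are the flange's). Camera axes: x right, y up, looking along -z (the intrinsics and any distortion apply to the point x, -y, -z); pixel columns grow to the right and rows downward; lengths in mm; the calibration is good to about 2 mm. The wrist camera is an equidistant fisheye: a pixel r from the principal point sees the ray r / f radians off the axis. A picture is of the moment at which its call begins: read the wrist's pose just before it.
- manip.close_job(): hands the job in; it is judged then, once.
The state is a dict: "time_s": time; "joints": joint angles; "qvel": joint speeds; "effort": joint torques, N m; "tcp_pos": TCP position; "orientation": TCP orientation; "contact_force": force on the tool from outside, world axes, zero at the start; "ft_torque": the same for the moment, N m; "grip_width": opening from 0.0 (shut) to 1.0 (fully open); "grip_force": force on a finger pad.
Only numpy, scipy, OpenCV 4.12 (cv2) and the standard library are available. Lean on these libraries where they do the work, as an engineer would, in place of code of your own. Each camera call takes 0.05 s, during which the arm holds its last target. There are 200 camera calls.

## Working session

There is one attempt and no reset: what is moved stays moved. The work goes in short steps, Python scripts to look and compute and a tool call to move; the robot and the scene stay as the last step left them, time stands still between calls to the robot, and variables do not carry over. Pictures are saved under pics/ and viewed, at most 10 in all, crops included, and the job is handed in when it is done.

Besides the shell and the picture viewer there is one more tool, called after "Call:" as name([rows], argument=value, ...), one row to a line, values as JSON. step_arm: Moves the arm, as the interface text tells. Its arguments: {"type":"object","properties":{"moves":{"type":"array"}},"required":["moves"]}

```bash
mkdir -p pics; ls
cat > h.py <<'E'
import numpy as np, cv2
from cell import manip
from scipy.spatial.transform import Rotation as R
def q2R(q): return R.from_quat([q[1],q[2],q[3],q[0]]).as_matrix()
def cloud(c):
    d=c["range_z"]; v,u=np.mgrid[0:480,0:640]
    x=(u-c["cx"])/c["fx"]*d; y=(v-c["cy"])/c["fy"]*d
    A=np.array(c["attitude"]); A=q2R(A) if A.size==4 else A.reshape(3,3)
    P=np.stack([x,-y,-d],-1)@A.T+np.array(c["xyz"])
    P[d<=0]=np.nan
    return P
E
python3 - <<'E'
from h import *
o=manip.get_obs(); print(o)
for n in("scene","top"):
    c=manip.camera(n); cv2.imwrite(f"pics/{n}0.png",c["color"][...,::-1]); np.save(f"{n}0.npy",cloud(c)); print(n,{k:v for k,v in c.items() if k not in("color","range_z")})
    print((c["range_z"]>0).mean())
E
```

```text
pics
{'time_s': 0.0, 'joints': array([-1.34231141e+00,  1.81506964e-01,  1.60800837e+00, -3.32815897e-05,
        1.35383987e+00, -2.06310742e-01]), 'qvel': array([ 0.00038498, -0.00160568,  0.00220866,  0.0010745 ,  0.00088214,
        0.00123814]), 'effort': array([ 3.72423401e-04, -4.33858430e+01, -3.41852474e+01,  6.99614827e-02,
        3.82588932e-02, -1.41412011e-04]), 'tcp_pos': array([ 242.10521786, -521.05973954,  301.82904811]), 'orientation': array([-8.81044575e-04,  9.76460861e-01,  2.15692862e-01, -2.60171396e-05]), 'contact_force': array([ 0.8928368 , -0.99891888,  0.29876145]), 'ft_torque': array([-0.06223879, -0.00649175, -0.02265858]), 'grip_force': 0.0, 'grip_width': 1.0024595623707457}
scene {'fx': 505.74955119643664, 'fy': 505.74955119643664, 'cx': 324.9360607405192, 'cy': 244.38289399680636, 'xyz': array([1431.11751601, -229.10356572,  726.89725348]), 'attitude': array([0.70431583, 0.37571619, 0.27813998, 0.53424219])}
0.9950325520833333
top {'fx': 547.6059101478077, 'fy': 547.6059101478077, 'cx': 310.5500928987713, 'cy': 237.8361334838631, 'xyz': array([ 496.4510477 ,   48.79941199, 1030.05672451]), 'attitude': array([-0.69997618, -0.02022021,  0.04712015,  0.71232309])}
0.9960286458333333
```

View pics/scene0.png

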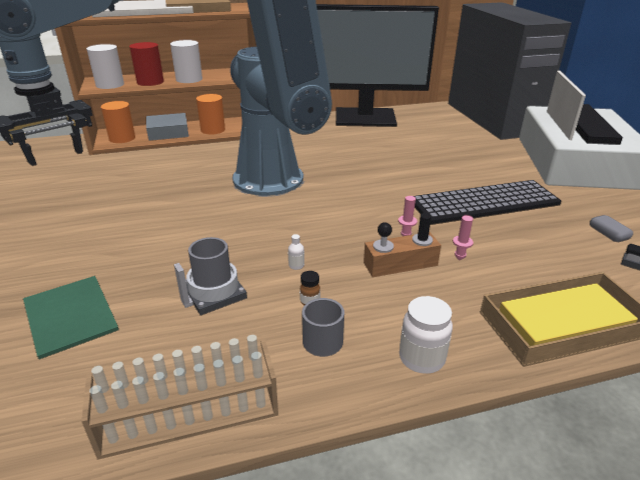

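View pics/top0.png

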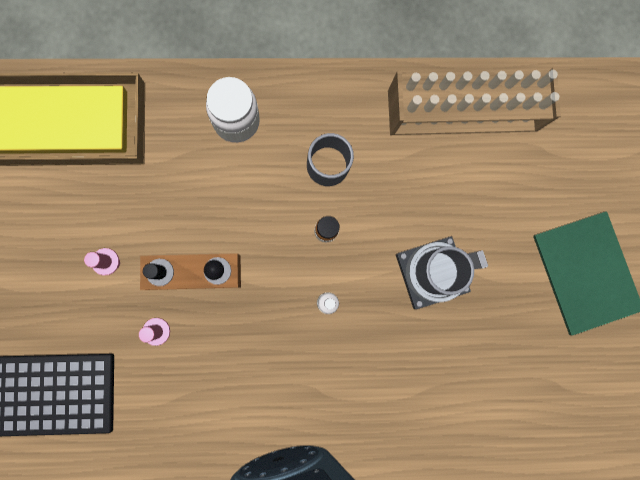

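The scene view shows the stand at about (402,252), with the black cylinder tool at (425,228) and the ball tool at (385,235). The nest sleeve is at (210,265) and the post at (183,285). In the top view:
- **Deburrer candidates:** black handle (152,270), and pink lookalikes at (95,260) and (150,333). I choose the black one in the stand; the tool at (213,270) has a ball, so it is the tamper.
- **Sleeve candidates:** (450,270) with nest and post (480,260), and (330,158) bare, which is the spare. I choose (450,270).

Run:
```python
from h import *
P=np.load("top0.npy"); im=cv2.imread("pics/top0.png")
S=np.load("scene0.npy"); ims=cv2.imread("pics/scene0.png")
def box(P,u0,u1,v0,v1):
    m=np.zeros(P.shape[:2],bool); m[v0:v1,u0:u1]=1; return m
def circ(xy):
    x,y=xy.T; a=np.linalg.lstsq(np.c_[2*x,2*y,np.ones(len(x))],x*x+y*y,rcond=None)[0]
    return a[:2],np.sqrt(a[2]+a[0]**2+a[1]**2)
def rep(n,Q):
    (cx,cy),r=cv2.minEnclosingCircle(Q[:,:2].astype(np.float32)); print(n,len(Q),Q.mean(0).round(1),"enc",round(cx,1),round(cy,1),round(r,1))
z=P[...,2]
rep("handle top",P[box(P,135,185,250,295)&(z>124)&(z<138)])
rep("flanges L",P[box(P,135,190,250,295)&(z>62.5)&(z<72)])
rep("ball",P[box(P,195,240,250,295)&(z>100)])
rep("flanges R",P[box(P,195,240,250,295)&(z>62.5)&(z<72)])
st=P[box(P,130,250,245,300)&(z>54)&(z<72)]; print("stand",cv2.minAreaRect(st[:,:2].astype(np.float32)))
rim=P[box(P,400,480,235,310)&(z>119)&(z<130)]; rep("rim",rim); print(circ(rim[:,:2]), rim[:,2].min(), rim[:,2].max())
rep("post",P[box(P,466,495,240,275)&(z>93)&(z<107)])
t=P[box(P,300,360,125,190)&(z>76)&(z<90)]; rep("spare",t)
rep("vial",P[box(P,310,345,210,245)&(z>55)]); rep("bottle",P[box(P,310,345,285,320)&(z>60)])
w=manip.camera("wrist"); print({k:v for k,v in w.items() if k not in("color","range_z")})
a=cv2.resize(im[235:305,125:255],None,fx=3,fy=3,interpolation=3);b=cv2.resize(im[225:315,390:500],None,fx=3,fy=3,interpolation=3)
H=max(a.shape[0],b.shape[0]); pad=lambda q:cv2.copyMakeBorder(q,0,H-q.shape[0],0,5,0)
cv2.imwrite("pics/crop.png",np.hstack([pad(a),pad(b)]))
```

```text
handle top 201 [533.3 275.5 129.5] enc 533.3 275.6 12.7
flanges L 379 [532.6 269.   65.3] enc 534.0 267.0 50.2
ball 322 [533.6 174.8 119.1] enc 533.9 176.1 16.6
flanges R 292 [532.8 169.5  65.3] enc 529.6 177.6 41.6
stand ((533.9425659179688, 226.59963989257812), (60.151798248291016, 170.68128967285156), 0.4110170304775238)
rim 538 [ 525.5 -218.   123.1] enc 525.4 -218.3 41.3
(array([ 525.44264805, -217.91002543]), np.float64(37.76483506723372)) 119.08380198194595 127.67130236600576
post 151 [ 542.  -278.    99.5] enc 539.0 -268.1 25.6
spare 444 [734.2 -26.8  79.4] enc 734.4 -26.4 41.0
vial 398 [607.8 -19.3  69.4] enc 608.5 -19.7 20.0
bottle 161 [473.3 -17.1  76.2] enc 473.7 -17.7 13.3
{'fx': 371.64829954431775, 'fy': 371.64829954431775, 'cx': 319.4907343016301, 'cy': 237.4875648322671, 'T_tool_cam': array([[-5.40315183e-04,  9.56010126e-01,  2.93333168e-01,
         7.44792525e+01],
       [ 9.99999820e-01,  5.93167228e-04, -9.12232023e-05,
         6.34080044e-01],
       [-2.61205927e-04,  2.93333066e-01, -9.56010274e-01,
        -8.12909765e+01],
       [ 0.00000000e+00,  0.00000000e+00,  0.00000000e+00,
         1.00000000e+00]])}
```

View pics/crop.png

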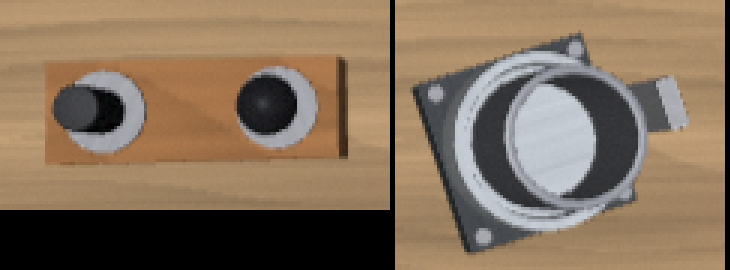

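The crop confirms it: the black flat-topped cylinder with a grey flange is at left (75,105), the ball tool is at (265,105), and the nest sleeve with its post is at (575,135)/(675,100). I'll approach the deburrer now, turning so that tool x = world y and tool y = world x.

Call:
step_arm([
  [0.088, 0.5998, -0.6003, 0.07, -1.136],
  [0.088, 0.5998, -0.6003, 0.07, -1.136],
  [0.088, 0.5998, -0.6003, 0.07, -1.136],
  [0.088, 0.5998, -0.6003, 0.07, -1.136],
  [0.088, 0.5998, -0.6003, 0.07, -1.136],
  [0.088, 0.5998, -0.6003, 0.07, -1.136],
  [0.088, 0.5998, -0.6003, 0.07, -1.136],
  [0.088, 0.5998, -0.6003, 0.07, -1.136],
  [0.088, 0.5998, -0.6003, 0.07, -1.136],
  [0.088, 0.5998, -0.6003, 0.07, -1.136],
  [0.088, 0.5998, -0.6003, 0.07, -1.136],
  [0.088, 0.5998, -0.6003, 0.07, -1.136],
])

```text
time_s: 1.15
tcp_pos: [413.3, -51.4, 261.6]
orientation: [0.0, 0.707, 0.707, 0.0]
contact_force: [1.3, 0.3, 0.4]
grip_width: 0.997
grip_force: 0.0
```

Call:
step_arm([
  [0.088, 0.327, 0.12, 0.03, 0],
  [0.088, 0.327, 0.12, 0.03, 0],
  [0.088, 0.327, 0.12, 0.03, 0],
  [0.088, 0.327, 0.12, 0.03, 0],
  [0.088, 0.327, 0.12, 0.03, 0],
  [0.088, 0.327, 0.12, 0.03, 0],
  [0.088, 0.327, 0.12, 0.03, 0],
  [0.088, 0.327, 0.12, 0.03, 0],
  [0.088, 0.327, 0.12, 0.03, 0],
  [0.088, 0.327, 0.12, 0.03, 0],
  [0.088, 0.327, 0.12, 0.03, 0],
  [0.088, 0.327, 0.12, 0.03, 0],
])

```text
time_s: 2.15
tcp_pos: [532.7, 272.7, 231.2]
orientation: [-0.0, 0.707, 0.707, -0.001]
contact_force: [-0.0, -1.6, 0.7]
grip_width: 1.001
grip_force: 0.0
```

```bash
cat >> h.py <<'E'
def wcloud(c,o):
    d=c["range_z"].astype(float); v,u=np.mgrid[0:480,0:640]
    a=(u-c["cx"])/c["fx"]; b=(v-c["cy"])/c["fy"]; r=np.hypot(a,b)+1e-9
    k=np.where(r<1.4,np.tan(np.minimum(r,1.4))/r,np.nan)
    Pc=np.stack([a*k*d,-b*k*d,-d],-1); Pc[d<=0]=np.nan
    T=np.array(c["T_tool_cam"]); Pt=Pc@T[:3,:3].T+T[:3,3]
    return Pt@q2R(o["orientation"]).T+np.array(o["tcp_pos"])
E
python3 - <<'E'
from h import *
o=manip.get_obs(); c=manip.camera("wrist"); print(o["tcp_pos"],o["orientation"],o["contact_force"])
P=wcloud(c,o); cv2.imwrite("pics/w1.png",c["color"][...,::-1])
z=P[...,2]
for n,lo,hi in(("top",124,137),("flange",62.5,72)):
    m=(z>lo)&(z<hi)&(abs(P[...,0]-533)<30)&(abs(P[...,1]-275)<30); Q=P[m]
    if len(Q): print(n,len(Q),Q.mean(0).round(1),cv2.minEnclosingCircle(Q[:,:2].astype(np.float32)))
E
```

```text
[532.6608885  272.7286069  231.16406317] [-1.33054013e-04  7.07141118e-01  7.07072087e-01 -6.96757354e-04] [-0.0229509  -1.6332765   0.68649149]
top 1746 [532.2 275.  129. ] ((532.1460571289062, 274.1184997558594), 12.994585037231445)
flange 1828 [532.2 281.7  65.4] ((532.2548828125, 273.8972473144531), 24.096904754638672)
```

Call:
step_arm([
  [0.088, 0.0012, -0.0005, 0.03, 0],
  [0.088, 0.0012, -0.0005, 0.06, 0],
  [0.088, 0.0012, -0.0005, 0.08, 0],
  [0.088, 0.0012, -0.0005, 0.0935, 0],
  [0.088, 0.0012, -0.0005, 0.0935, 0],
  [0.02, 0.0012, -0.0005, 0.0935, 0],
  [0.02, 0.0012, -0.0005, 0.0935, 0],
  [0.02, 0.0012, -0.0005, 0.0935, 0],
  [0.02, 0.0012, -0.0005, 0.0935, 0],
  [0.02, 0.0012, -0.0005, 0.0935, 0],
  [0.02, 0.0012, -0.0005, 0.0935, 0],
  [0.02, 0.0012, -0.0005, 0.0935, 0],
])

```text
time_s: 3.2
tcp_pos: [532.8, 274.9, 138.5]
orientation: [0.0, 0.707, 0.707, 0.0]
contact_force: [-0.3, -0.0, -0.6]
grip_width: 0.495
grip_force: 0.0
```

Call:
step_arm([
  [0.0, 0, 0, 0, 0],
  [0.0, 0, 0, 0, 0],
  [0.0, 0, 0, 0, 0],
  [0.0, 0, 0, 0, 0],
  [0.0, 0, 0, 0, 0],
  [0.0, 0, 0, 0, 0],
  [0.0, 0, 0, 0, 0],
  [0.0, 0, 0, 0, 0],
])

```text
time_s: 3.87
tcp_pos: [532.7, 274.8, 138.1]
orientation: [-0.0, 0.707, 0.707, 0.0]
contact_force: [0.3, 0.5, -0.5]
grip_width: 0.287
grip_force: 30.0
```

Call:
step_arm([
  [0, 0, 0, -0.005, 0],
  [0, 0, 0, -0.015, 0],
  [0, 0, 0, -0.03, 0],
  [0, 0, 0, -0.05, 0],
  [0, 0, 0, -0.075, 0],
  [0, 0, 0, -0.1, 0],
  [0, 0, 0, -0.125, 0],
  [0, 0, 0, -0.145, 0],
  [0, 0, 0, -0.157, 0],
  [0, 0, 0, -0.16, 0],
  [0, 0, 0, -0.16, 0],
  [0, 0, 0, -0.16, 0],
])

```text
time_s: 4.87
tcp_pos: [532.1, 274.6, 296.9]
orientation: [-0.0, 0.707, 0.707, -0.001]
contact_force: [-0.4, -0.3, -2.0]
grip_width: 0.287
grip_force: 30.0
```

Call:
step_arm([
  [0, -0.01, 0, 0, 0],
  [0, -0.03, 0, 0, 0],
  [0, -0.06, -0.001, 0, 0],
  [0, -0.095, -0.002, 0, 0],
  [0, -0.13, -0.003, 0, 0],
  [0, -0.165, -0.003, 0, 0],
  [0, -0.2, -0.004, 0, 0],
  [0, -0.235, -0.004, 0, 0],
  [0, -0.265, -0.004, 0, 0],
  [0, -0.285, -0.004, 0, 0],
  [0, -0.297, -0.004, 0, 0],
  [0, -0.3, -0.004, 0, 0],
])

```text
time_s: 5.87
tcp_pos: [528.1, -27.3, 297.0]
orientation: [-0.001, 0.708, 0.706, -0.001]
contact_force: [-0.0, 1.0, -1.4]
grip_width: 0.285
grip_force: 30.0
```

Run:
```python
from h import *
o=manip.get_obs(); w=manip.camera("wrist");t=manip.camera("top"); s=manip.camera("scene"); print(o["tcp_pos"],o["orientation"],o["contact_force"],o["grip_width"])
P=wcloud(w,o)
np.savez("w2.npz",P=P,S=cloud(s),t=cloud(t))
cv2.imwrite("pics/w2.png",np.vstack([np.hstack([cv2.resize(x["color"][...,::-1],(400,300)) for x in(w,t)]),cv2.resize(s["color"][...,::-1],(800,600))[50:350]]))
```

```text
[528.07737077 -27.31653867 296.96922778] [-7.64961112e-04  7.08074988e-01  7.06136520e-01 -6.63990218e-04] [-0.02828567  0.97103715 -1.38074572] 0.28484706832812706
```

View pics/w2.png

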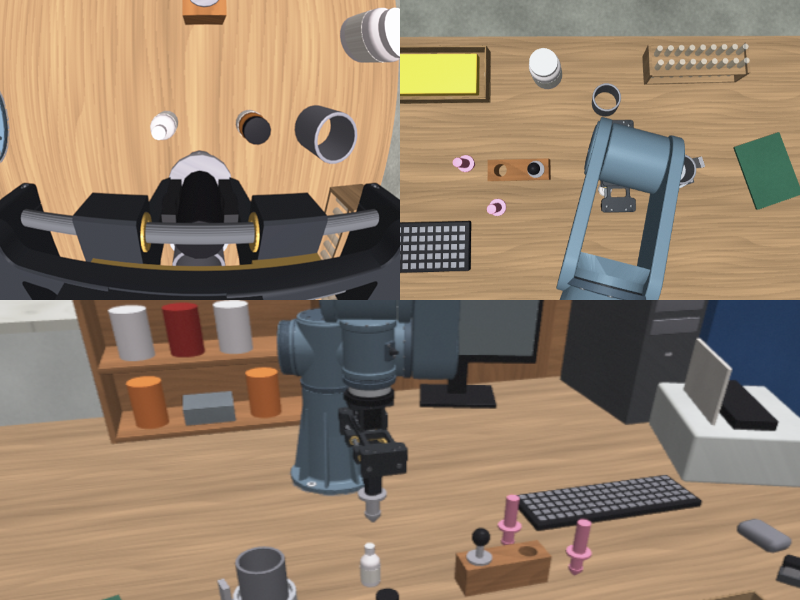

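The pictures show the tool gripped upright: its flange is at (200,170) in the wrist panel and its tip at (373,518) in the scene panel. Next I'll pass over the sleeve so the wrist camera can measure the rim and post.

Call:
step_arm([
  [0, -0.01, 0, 0, 0],
  [0, -0.03, 0, 0, 0],
  [0, -0.06, -0.001, 0, 0],
  [0, -0.095, -0.002, 0, 0],
  [0, -0.13, -0.003, 0, 0],
  [0, -0.165, -0.003, 0, 0],
  [0, -0.2, -0.003, 0, 0],
  [0, -0.235, -0.003, 0, 0],
  [0, -0.265, -0.003, 0, 0],
  [0, -0.288, -0.003, 0, 0],
  [0, -0.3, -0.003, 0, 0],
  [0, -0.3, -0.003, 0, 0],
])

```text
time_s: 7.02
tcp_pos: [525.6, -327.0, 297.7]
orientation: [0.0, 0.708, 0.707, -0.0]
contact_force: [0.4, -0.1, -2.1]
grip_width: 0.282
grip_force: 30.0
```

Call:
step_arm([
  [0, 0, 0, 0, 0],
  [0, 0, 0, 0, 0],
])

```text
time_s: 7.18
tcp_pos: [526.0, -323.5, 297.9]
orientation: [-0.001, 0.707, 0.708, 0.0]
contact_force: [0.3, 0.8, -2.0]
grip_width: 0.287
grip_force: 30.0
```

Run:
```python
from h import *
o=manip.get_obs(); w=manip.camera("wrist"); print(o["tcp_pos"],o["orientation"],o["contact_force"],o["grip_width"])
P=wcloud(w,o); np.save("w3.npy",P)
cv2.imwrite("pics/w3.png",w["color"][...,::-1])
x,y,z=P[...,0],P[...,1],P[...,2]
m=(z>119)&(z<130)&(np.hypot(x-525.4,y+218.1)<48); Q=P[m]
print(len(Q),Q.mean(0),cv2.minEnclosingCircle(Q[:,:2].astype(np.float32)))
r=np.hypot(x-525.4,y+218.1)
m=(z>95)&(z<105)&(r>52)&(r<85); Q=P[m]; print("post",len(Q),Q.mean(0) if len(Q) else 0, cv2.minAreaRect(Q[:,:2].astype(np.float32)) if len(Q) else 0)
# tool flange: seen in tool frame
L=(P-o["tcp_pos"])@q2R(o["orientation"])
for lo,hi in((76,84),):
    m=(abs(L[...,0])<35)&(abs(L[...,1])<35)&(L[...,2]>lo-16)&(L[...,2]<hi); Q=L[m]; print("fl",len(Q),np.percentile(Q,[1,50,99],axis=0).round(1) if len(Q) else 0)
```

```text
[ 525.969191   -323.52540929  297.8838231 ] [-5.07623070e-04  7.06543084e-01  7.07669807e-01  2.39660217e-04] [ 0.29522412  0.81193285 -1.97864565] 0.28734451738191136
3002 [ 524.50579354 -221.0525521   122.84599519] ((524.3432006835938, -221.2867889404297), 41.171974182128906)
post 614 [ 543.30753518 -285.49845982   98.9979855 ] ((543.3048706054688, -285.83880615234375), (30.053552627563477, 12.244959831237793), 16.2948055267334)
fl 3546 [[  2.2 -22.2  60.3]
 [ 11.7  -0.8  72.7]
 [ 22.4  20.3  77.1]]
```

View pics/w3.png

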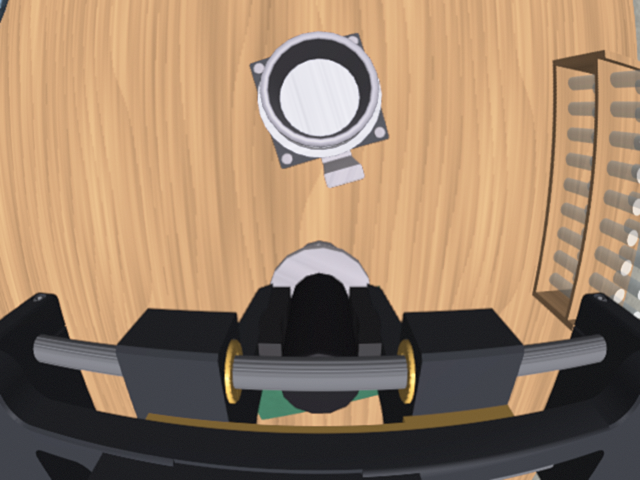

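Run:
```python
from h import *
for i in range(2):
    o=manip.get_obs(); w=manip.camera("wrist"); print(o["tcp_pos"],np.abs(o["qvel"]).max())
    P=wcloud(w,o)
    x,y,z=P[...,0],P[...,1],P[...,2]
    m=(z>119)&(z<130)&(np.hypot(x-525.4,y+218.1)<48); Q=P[m]
    print(len(Q),Q.mean(0),cv2.minEnclosingCircle(Q[:,:2].astype(np.float32)))
    r=np.hypot(x-525.4,y+218.1)
    m=(z>95)&(z<105)&(r>52)&(r<85); Q=P[m]; print("post",cv2.minAreaRect(Q[:,:2].astype(np.float32)))
    L=(P-o["tcp_pos"])@q2R(o["orientation"])
    m=(np.hypot(L[...,0],L[...,1])<32)&(abs(L[...,2]-71)<3); Q=L[m]; Q=Q[np.abs(Q[:,1])>2]
    h=cv2.convexHull(Q[:,:2].astype(np.float32))[:,0]; h=h[h[:,0]>6]
    A=np.c_[2*h,np.ones(len(h))]; s=np.linalg.lstsq(A,(h**2).sum(1),rcond=None)[0]; print("flange",s[:2],np.sqrt(s[2]+s[0]**2+s[1]**2),np.median(Q[:,2]))
```

```text
[ 526.03613768 -323.4359825   298.07098478] 0.004078107713985672
2983 [ 524.52528747 -221.00692413  122.93167151] ((524.4774169921875, -221.47471618652344), 40.997806549072266)
post ((543.28662109375, -285.8373107910156), (30.304155349731445, 12.371188163757324), 15.979681968688965)
flange [-0.90582808 -1.11976814] 23.83606186756414 72.76591038093225
[ 526.09032302 -323.47658944  298.20542932] 0.004030119341675371
2999 [ 524.46961266 -220.98077714  122.90896064] ((524.2780151367188, -221.2884521484375), 41.165287017822266)
post ((543.396484375, -285.90557861328125), (30.399185180664062, 12.246143341064453), 16.161611557006836)
flange [-0.91337372 -0.94796591] 23.859651236529153 72.75209290952075
```

Call:
step_arm([
  [0, 0.01, 0, 0, 0],
  [0, 0.03, 0, 0, 0],
  [0, 0.055, 0, 0, 0],
  [0, 0.08, 0, 0, 0],
  [0, 0.097, -0.0009, 0, 0],
  [0, 0.1028, -0.0009, 0.0, 0],
  [0, 0.1028, -0.0009, 0.005, 0],
  [0, 0.1028, -0.0009, 0.015, 0],
  [0, 0.1028, -0.0009, 0.025, 0],
  [0, 0.1028, -0.0009, 0.03, 0],
  [0, 0.1028, -0.0009, 0.03, 0],
  [0, 0.1028, -0.0009, 0.03, 0],
])

```text
time_s: 8.33
tcp_pos: [524.4, -223.0, 267.0]
orientation: [-0.001, 0.707, 0.707, -0.0]
contact_force: [0.4, -0.2, -1.3]
grip_width: 0.289
grip_force: 30.0
```

```bash
cat >> h.py <<'E'
def nest(C=None):
    """scene-view rim height + side view of the tool"""
    S=cloud(manip.camera("scene")) if C is None else C
    x,y,z=S[...,0],S[...,1],S[...,2]
    r=np.hypot(x-524.4,y+221.4)
    # topmost height per image column of outer wall facing camera
    m=(r>36)&(r<44)&(z>90)&(z<135)&(x>524)
    zz=np.where(m,z,np.nan); cols=np.where(m.any(0))[0]
    t=np.array([np.nanmax(zz[:,c]) for c in cols]); return np.median(t),len(t)
def tool():
    S=cloud(manip.camera("scene")); return S
E
python3 - <<'E'
from h import *
print(nest(np.load("scene0.npy")),nest(np.load("w2.npz")["S"]))
print(nest(),nest())
f=[]
for i in range(4): f.append(manip.get_obs()["contact_force"]); manip.camera("wrist")
o=manip.get_obs(); print(o["tcp_pos"],np.mean(f,0),np.std(f,0))
c=manip.camera("scene"); cv2.imwrite("pics/s4.png",cv2.resize(c["color"][180:330,120:320,::-1],None,fx=4,fy=4))
E
```

```text
(np.float64(122.93555056246873), 41) (np.float64(122.96220524837827), 41)
(np.float64(123.01019756598123), 41) (np.float64(122.79297552244907), 41)
[ 524.95511049 -222.65044851  268.53825019] [-0.06882827  0.13455646 -1.64155089] [0.44118837 0.31902341 0.40474619]
```

View pics/s4.png

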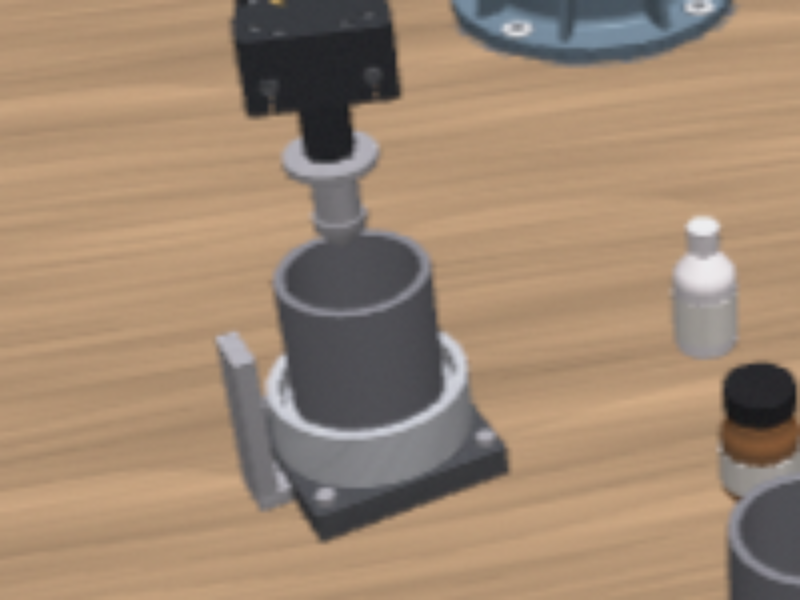

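The close view shows the tool upright above the bore (tip near (345,235), bore centre near (353,270), post top (237,350)). I'll compare tool and bore in this one scene view before going in.

Run:
```python
from h import *
from scipy.optimize import least_squares
o=manip.get_obs(); S=np.nanmean([cloud(manip.camera("scene")) for _ in range(2)],0); t=o["tcp_pos"]; print(t)
x,y,z=S[...,0],S[...,1],S[...,2]
def fit(Q,r,c):
    f=lambda p:np.hypot(Q[:,0]-p[0],Q[:,1]-p[1])-r
    s=least_squares(f,c,loss="soft_l1",f_scale=.5); return s.x.round(2),np.abs(s.fun).mean().round(2),len(Q)
r=np.hypot(x-524.4,y+221.4)
print("sleeve wall",fit(S[(r>37)&(r<45)&(z>85)&(z<120)&(x>530)],41,[524,-221]))
rt=np.hypot(x-t[0],y-t[1]); b=t[2]-128.1
print("barrel",fit(S[(rt<17)&(z>b+24)&(z<b+46)&(x>t[0]+3)],12,t[:2]))
print("handle",fit(S[(rt<18)&(z>b+57)&(z<b+62)&(x>t[0]+3)],13,t[:2]))
q=S[(rt<28)&(z>b+53)&(z<b+59)]; print("flange top z",np.median(q[:,2]), "expect",b+56, cv2.minEnclosingCircle(q[:,:2].astype(np.float32)))
```

```text
[ 524.92132883 -222.57646774  268.51283432]
sleeve wall (array([ 524.68, -221.4 ]), np.float64(0.71), 534)
barrel (array([ 524.29, -223.6 ]), np.float64(0.71), 77)
handle (array([ 529.32, -222.  ]), np.float64(0.0), 2)
flange top z 194.73461862339917 expect 196.41283432017443 ((525.8738403320312, -224.43939208984375), 24.417062759399414)<stdin>:3: RuntimeWarning: Mean of empty slice
```

Call:
step_arm([
  [0, 0.0021, 0.0004, 0.004, 0],
  [0, 0.0021, 0.0004, 0.01, 0],
  [0, 0.0021, 0.0004, 0.018, 0],
  [0, 0.0021, 0.0004, 0.025, 0],
  [0, 0.0021, 0.0004, 0.0282, 0],
  [0, 0.0021, 0.0004, 0.0282, 0],
  [0, 0.0021, 0.0004, 0.0282, 0],
  [0, 0.0021, 0.0004, 0.0282, 0],
])

```text
time_s: 9.45
tcp_pos: [525.3, -220.5, 240.1]
orientation: [0.0, 0.707, 0.707, 0.0]
contact_force: [0.1, 0.2, -2.0]
grip_width: 0.29
grip_force: 30.0
```

Run:
```python
from h import *
print(nest()); o=manip.get_obs(); print(o["tcp_pos"],o["contact_force"])
c,s=np.cos(np.deg2rad(-73.6)),np.sin(np.deg2rad(-73.6))
for d in(20,26): print(d,"tool x,y",d*s,d*c)
```

```text
(np.float64(122.57500361295786), 41)
[ 525.38920084 -220.52489309  240.28043353] [-0.63915797  0.11199281 -1.76341663]
20 tool x,y -19.18627949080115 5.64682913685753
26 tool x,y -24.942163338041496 7.340877877914789
```

Centred at TCP (525.3,-220.5,240.2). Now outward to the post side, at 26 mm.

Call:
step_arm([
  [0, -0.004, 0.0012, 0, 0],
  [0, -0.009, 0.0026, 0, 0],
  [0, -0.014, 0.0041, 0, 0],
  [0, -0.018, 0.0053, 0, 0],
  [0, -0.0205, 0.006, 0, 0],
  [0, -0.022, 0.0065, 0, 0],
  [0, -0.0235, 0.0069, 0, 0],
  [0, -0.0249, 0.0073, 0, 0],
  [0, -0.0249, 0.0073, 0, 0],
  [0, -0.0249, 0.0073, 0, 0],
])

```text
time_s: 10.33
tcp_pos: [532.0, -244.0, 239.3]
orientation: [-0.002, 0.707, 0.707, 0.0]
contact_force: [-2.8, 5.4, -0.5]
grip_width: 0.289
grip_force: 30.0
```

```bash
cat >> h.py <<'E'
def chk():
    from scipy.optimize import least_squares
    o=manip.get_obs(); t=o["tcp_pos"]; f=[o["contact_force"]]; S=cloud(manip.camera("scene")); f.append(manip.get_obs()["contact_force"])
    n=nest(S)[0]; S2=cloud(manip.camera("scene")); f.append(manip.get_obs()["contact_force"])
    n=[n,nest(S2)[0]]
    x,y,z=S[...,0],S[...,1],S[...,2]; b=t[2]-128.1; rt=np.hypot(x-t[0],y-t[1])
    Q=S[(rt<20)&(z>b+22)&(z<b+46)]
    w=np.array([525.35,-220.5]); v=t[:2]-w
    print("nest %.1f %.1f"%tuple(122.9-np.array(n)),"tcp",t.round(1),"r %.1f ang %.1f"%(np.hypot(*v),np.degrees(np.arctan2(v[1],v[0]))),"F",np.mean(f,0).round(2),"orient",o["orientation"].round(3))
    if len(Q)>10:
        s=least_squares(lambda p:np.hypot(Q[:,0]-p[0],Q[:,1]-p[1])-12,t[:2],loss="soft_l1",f_scale=.5); print("barrel-tcp",(s.x-t[:2]).round(1),len(Q))
    q=S[(rt<28)&(z>b+50)&(z<b+62)]; c=cv2.minEnclosingCircle(q[:,:2].astype(np.float32)); print("flange-tcp",(c[0]-t[:2]).round(1),"r",round(c[1],1),"dz",(np.median(q[:,2])-t[2]).round(1))
E
python3 -c "
from h import *
chk()"
```

```text
nest 1.1 1.5 tcp [ 532.  -244.   239.3] r 24.4 ang -74.2 F [-1.83  5.11 -0.75] orient [-0.002  0.707  0.707  0.   ]
barrel-tcp [-1.  -0.5] 92
flange-tcp [ 1.6 -0.1] r 24.9 dz -74.0
```

Call:
step_arm([
  [0, 0.0003, 0, 0.001, 0],
  [0, 0.0005, 0, 0.002, 0],
  [0, 0.0005, 0, 0.003, 0],
  [0, 0.0005, 0, 0.003, 0],
])

```text
time_s: 10.77
tcp_pos: [532.0, -243.8, 236.4]
orientation: [-0.001, 0.707, 0.707, 0.0]
contact_force: [-1.9, 5.7, 0.9]
grip_width: 0.284
grip_force: 30.0
```

```bash
python3 -c "
from h import *
chk()
a0=-73.6
for k in range(1,42):
    a=np.deg2rad(a0+10*k); r=25.5
    print(int(a0+10*k), (r*np.sin(a)+24.4).round(1),(r*np.cos(a)-7.3).round(1),end=' | ')
"
```

```text
nest 4.4 4.1 tcp [ 532.  -243.8  236.4] r 24.2 ang -74.0 F [-1.97  4.91  0.53] orient [-0.001  0.707  0.707  0.   ]
barrel-tcp [-0.7 -0.4] 88
flange-tcp [ 1.9 -0.3] r 24.7 dz -74.0
-63 1.6 4.0 | -53 3.9 7.8 | -43 6.8 11.2 | -33 10.3 13.9 | -23 14.2 16.1 | -13 18.4 17.5 | -3 22.8 18.1 | 6 27.2 18.0 | 16 31.6 17.2 | 26 35.7 15.5 | 36 39.5 13.2 | 46 42.9 10.3 | 56 45.6 6.8 | 66 47.8 2.9 | 76 49.2 -1.3 | 86 49.8 -5.7 | 96 49.7 -10.1 | 106 48.9 -14.5 | 116 47.2 -18.6 | 126 44.9 -22.4 | 136 42.0 -25.8 | 146 38.5 -28.5 | 156 34.6 -30.7 | 166 30.4 -32.1 | 176 26.0 -32.7 | 186 21.6 -32.6 | 196 17.2 -31.8 | 206 13.1 -30.1 | 216 9.3 -27.8 | 226 5.9 -24.9 | 236 3.2 -21.4 | 246 1.0 -17.5 | 256 -0.4 -13.3 | 266 -1.0 -8.9 | 276 -0.9 -4.5 | 286 -0.1 -0.1 | 296 1.6 4.0 | 306 3.9 7.8 | 316 6.8 11.2 | 326 10.3 13.9 | 336 14.2 16.1 |
```

Call:
step_arm([
  [0, 0.0006, 0.0018, 0, 0],
  [0, 0.0016, 0.004, 0, 0],
  [0, 0.0027, 0.006, 0, 0],
  [0, 0.0039, 0.0078, 0, 0],
  [0, 0.0053, 0.0096, 0, 0],
  [0, 0.0068, 0.0112, 0, 0],
  [0, 0.0085, 0.0126, 0, 0],
  [0, 0.0103, 0.0139, 0, 0],
  [0, 0.0122, 0.0151, 0, 0],
  [0, 0.0142, 0.0161, 0, 0],
  [0, 0.0163, 0.0169, 0, 0],
  [0, 0.0184, 0.0175, 0, 0],
])

```text
time_s: 11.87
tcp_pos: [550.2, -226.5, 237.1]
orientation: [0.0, 0.707, 0.707, -0.0]
contact_force: [-2.9, -2.2, 1.1]
grip_width: 0.289
grip_force: 30.0
```

```bash
python3 -c "
from h import *
chk()
"
```

```text
nest 5.2 5.3 tcp [ 550.2 -226.5  237.1] r 25.5 ang -13.7 F [-3.05 -0.93  0.86] orient [ 0.     0.707  0.707 -0.   ]
barrel-tcp [-0.4 -1.3] 89
flange-tcp [0.5 0.5] r 25.4 dz -74.1
```

Call:
step_arm([
  [0, 0.0022, 0.0004, 0, 0],
  [0, 0.0044, 0.0006, 0, 0],
  [0, 0.0066, 0.0007, 0, 0],
  [0, 0.0088, 0.0005, 0, 0],
  [0, 0.011, 0.0002, 0, 0],
  [0, 0.0132, -0.0003, 0, 0],
  [0, 0.0153, -0.0011, 0, 0],
  [0, 0.0173, -0.002, 0, 0],
  [0, 0.0193, -0.003, 0, 0],
  [0, 0.0211, -0.0043, 0, 0],
  [0, 0.0229, -0.0057, 0, 0],
  [0, 0.0245, -0.0072, 0, 0],
])

```text
time_s: 12.97
tcp_pos: [543.0, -201.9, 237.2]
orientation: [0.001, 0.707, 0.707, 0.0]
contact_force: [-0.2, -3.7, 1.1]
grip_width: 0.283
grip_force: 30.0
```

```bash
python3 -c "
from h import *
chk()
"
```

```text
nest 5.7 5.6 tcp [ 543.  -201.9  237.2] r 25.6 ang 46.5 F [-0.7  -2.99  0.7 ] orient [0.001 0.707 0.707 0.   ]
barrel-tcp [-0.7 -1.3] 84
flange-tcp [ 1.3 -1.2] r 24.5 dz -73.8
```

Call:
step_arm([
  [0, 0.0014, -0.0017, 0, 0],
  [0, 0.0027, -0.0035, 0, 0],
  [0, 0.0039, -0.0054, 0, 0],
  [0, 0.0049, -0.0074, 0, 0],
  [0, 0.0057, -0.0095, 0, 0],
  [0, 0.0063, -0.0116, 0, 0],
  [0, 0.0067, -0.0138, 0, 0],
  [0, 0.0069, -0.016, 0, 0],
  [0, 0.007, -0.0182, 0, 0],
  [0, 0.0068, -0.0204, 0, 0],
  [0, 0.0065, -0.0226, 0, 0],
  [0, 0.006, -0.0248, 0, 0],
])

```text
time_s: 14.07
tcp_pos: [518.1, -195.8, 237.1]
orientation: [0.0, 0.707, 0.707, 0.0]
contact_force: [3.3, -2.8, 0.9]
grip_width: 0.288
grip_force: 30.0
```

```bash
python3 -c "
from h import *
chk()
"
```

```text
nest 5.9 6.1 tcp [ 518.1 -195.8  237.1] r 25.7 ang 106.4 F [ 2.13 -3.34  0.45] orient [0.    0.707 0.707 0.   ]
barrel-tcp [-0.2 -1.4] 89
flange-tcp [ 2.2 -1.3] r 25.2 dz -74.3
```

Call:
step_arm([
  [0, -0.0008, -0.0021, 0, 0],
  [0, -0.0017, -0.0041, 0, 0],
  [0, -0.0027, -0.0061, 0, 0],
  [0, -0.004, -0.0079, 0, 0],
  [0, -0.0054, -0.0097, 0, 0],
  [0, -0.0069, -0.0113, 0, 0],
  [0, -0.0086, -0.0127, 0, 0],
  [0, -0.0104, -0.014, 0, 0],
  [0, -0.0123, -0.0152, 0, 0],
  [0, -0.0143, -0.0162, 0, 0],
  [0, -0.0164, -0.017, 0, 0],
  [0, -0.0185, -0.0176, 0, 0],
])

```text
time_s: 15.17
tcp_pos: [500.3, -214.2, 236.8]
orientation: [-0.0, 0.707, 0.707, 0.0]
contact_force: [4.9, 2.5, 0.9]
grip_width: 0.285
grip_force: 30.0
```

```bash
python3 -c "
from h import *
chk()
"
```

```text
nest 6.4 6.8 tcp [ 500.3 -214.2  236.8] r 25.9 ang 165.8 F [3.43 0.74 0.75] orient [-0.     0.707  0.707  0.   ]
barrel-tcp [-0.1 -1. ] 88
flange-tcp [ 0.6 -1.4] r 25.3 dz -74.0
```

Call:
step_arm([
  [0, -0.0022, -0.0004, 0, 0],
  [0, -0.0044, -0.0006, 0, 0],
  [0, -0.0066, -0.0007, -0.0002, 0],
  [0, -0.0088, -0.0005, -0.0003, 0],
  [0, -0.011, -0.0002, -0.0005, 0],
  [0, -0.0132, 0.0003, -0.0005, 0],
  [0, -0.0153, 0.0011, -0.0005, 0],
  [0, -0.0173, 0.002, -0.0005, 0],
  [0, -0.0193, 0.003, -0.0005, 0],
  [0, -0.0211, 0.0043, -0.0005, 0],
  [0, -0.0229, 0.0057, -0.0005, 0],
  [0, -0.0245, 0.0072, -0.0005, 0],
])

```text
time_s: 16.27
tcp_pos: [507.4, -238.7, 237.1]
orientation: [-0.001, 0.707, 0.707, -0.0]
contact_force: [-0.2, 3.8, 2.0]
grip_width: 0.285
grip_force: 30.0
```

```bash
python3 -c "
from h import *
chk()
"
```

```text
nest 5.7 5.7 tcp [ 507.4 -238.7  237.1] r 25.6 ang -134.7 F [0.91 3.17 0.79] orient [-0.001  0.707  0.707 -0.   ]
barrel-tcp [-0.4 -0.8] 89
flange-tcp [ 1.9 -1.5] r 24.9 dz -73.9
```

Call:
step_arm([
  [0, -0.0014, 0.0017, 0, 0],
  [0, -0.0027, 0.0035, 0, 0],
  [0, -0.0039, 0.0054, 0, 0],
  [0, -0.0049, 0.0074, 0, 0],
  [0, -0.0057, 0.0095, 0, 0],
  [0, -0.0063, 0.0116, 0, 0],
  [0, -0.0067, 0.0138, 0, 0],
  [0, -0.0069, 0.016, 0, 0],
  [0, -0.007, 0.0182, 0, 0],
  [0, -0.0068, 0.0204, 0, 0],
  [0, -0.0065, 0.0226, 0, 0],
  [0, -0.006, 0.0248, 0, 0],
])

```text
time_s: 17.37
tcp_pos: [532.3, -244.9, 237.3]
orientation: [-0.0, 0.707, 0.707, -0.0]
contact_force: [-4.0, 1.9, 0.6]
grip_width: 0.286
grip_force: 30.0
```

```bash
python3 -c "
from h import *
chk()
"
```

```text
nest 5.4 5.4 tcp [ 532.3 -244.9  237.3] r 25.4 ang -74.1 F [-2.33  2.76  0.72] orient [-0.     0.707  0.707 -0.   ]
barrel-tcp [-0.8 -0.9] 90
flange-tcp [ 1.8 -2. ] r 24.9 dz -73.8
```

Full circle closed. A short overlap, then inward to the centre and up.

Call:
step_arm([
  [0, 0.0006, 0.0018, 0, 0],
  [0, 0.0016, 0.004, 0, 0],
  [0, 0.004, 0.003, 0, 0],
  [0, 0.009, 0.001, 0, 0],
  [0, 0.015, -0.002, 0, 0],
  [0, 0.021, -0.005, 0, 0],
  [0, 0.0244, -0.0073, 0, 0],
  [0, 0.0244, -0.0073, -0.005, 0],
  [0, 0.0244, -0.0073, -0.018, 0],
  [0, 0.0244, -0.0073, -0.035, 0],
  [0, 0.0244, -0.0073, -0.055, 0],
  [0, 0.0244, -0.0073, -0.06, 0],
])

```text
time_s: 18.47
tcp_pos: [526.2, -221.3, 301.2]
orientation: [0.003, 0.707, 0.707, 0.0]
contact_force: [0.5, -1.0, -1.0]
grip_width: 0.289
grip_force: 30.0
```

Call:
step_arm([
  [0, 0.01, 0, 0, 0],
  [0, 0.03, 0, 0, 0],
  [0, 0.06, 0.001, 0, 0],
  [0, 0.095, 0.002, 0, 0],
  [0, 0.13, 0.003, 0, 0],
  [0, 0.165, 0.003, 0, 0],
  [0, 0.2, 0.003, 0, 0],
  [0, 0.235, 0.003, 0, 0],
  [0, 0.265, 0.003, 0, 0],
  [0, 0.288, 0.003, 0, 0],
  [0, 0.3, 0.003, 0, 0],
  [0, 0.3, 0.003, 0, 0],
])

```text
time_s: 19.47
tcp_pos: [527.2, 82.0, 296.3]
orientation: [-0.001, 0.706, 0.708, -0.0]
contact_force: [0.2, -0.9, -1.3]
grip_width: 0.292
grip_force: 30.0
```

```bash
python3 -c "
from h import *
chk(); print(manip.get_obs()['time_s'])
"
```

```text
nest -0.1 0.2 tcp [527.2  82.  296.3] r 302.5 ang 89.7 F [ 0.07 -0.71 -1.57] orient [-0.001  0.706  0.708 -0.   ]
barrel-tcp [-1.2 -1.3] 87
flange-tcp [ 0.9 -3.4] r 25.3 dz -74.0
19.5667
```

Call:
step_arm([
  [0, 0.01, 0, 0, 0],
  [0, 0.03, 0.001, 0, 0],
  [0, 0.055, 0.002, 0, 0],
  [0, 0.085, 0.003, 0, 0],
  [0, 0.115, 0.004, 0, 0],
  [0, 0.145, 0.005, 0, 0],
  [0, 0.17, 0.0055, 0, 0],
  [0, 0.187, 0.0055, 0, 0],
  [0, 0.1928, 0.0055, 0, 0],
  [0, 0.1928, 0.0055, 0, 0],
  [0, 0.1928, 0.0055, 0, 0],
  [0, 0.1928, 0.0055, 0, 0],
])

```text
time_s: 20.57
tcp_pos: [533.9, 271.0, 297.3]
orientation: [0.0, 0.708, 0.707, -0.0]
contact_force: [-0.3, -0.7, -1.9]
grip_width: 0.285
grip_force: 30.0
```

Run:
```python
from h import *
from scipy.optimize import least_squares
manip.camera("top"); chk()
w=manip.camera("wrist");o=manip.get_obs();S=cloud(manip.camera("scene")); t=o["tcp_pos"]
x,y,z=S[...,0],S[...,1],S[...,2]
# tilt: barrel centre and cone band in scene
b=t[2]-128.1; rt=np.hypot(x-t[0],y-t[1])
for lo,hi,r in((14,20,14),(22,35,12),(35,46,12)):
    Q=S[(rt<20)&(z>b+lo-1)&(z<b+hi-1)]; s=least_squares(lambda p:np.hypot(Q[:,0]-p[0],Q[:,1]-p[1])-r,t[:2],loss="soft_l1",f_scale=.5); print(lo,s.x-t[:2],len(Q))
m=(z>55)&(z<64)&(abs(x-533)<60)&(abs(y-226)<110); print("stand",cv2.minAreaRect(S[m][:,:2].astype(np.float32)))
cv2.imwrite("pics/s9.png",cv2.resize(cv2.hconcat([manip.camera("scene")["color"][120:300,340:540,::-1]]),None,fx=3,fy=3))
```

```text
nest 0.2 -0.1 tcp [533.9 271.  297.3] r 491.5 ang 89.0 F [-0.28  0.13 -2.68] orient [ 0.     0.708  0.706 -0.   ]
barrel-tcp [-1. -1.] 87
flange-tcp [-0.1 -3.2] r 26.1 dz -74.0
14 [-1.62728694 -1.08919406] 37
22 [-0.99936044 -1.27799631] 55
35 [-1.14727782 -1.07242196] 33
stand ((533.2525634765625, 223.25924682617188), (66.26127624511719, 171.60513305664062), 0.639874279499054)
```

View pics/s9.png

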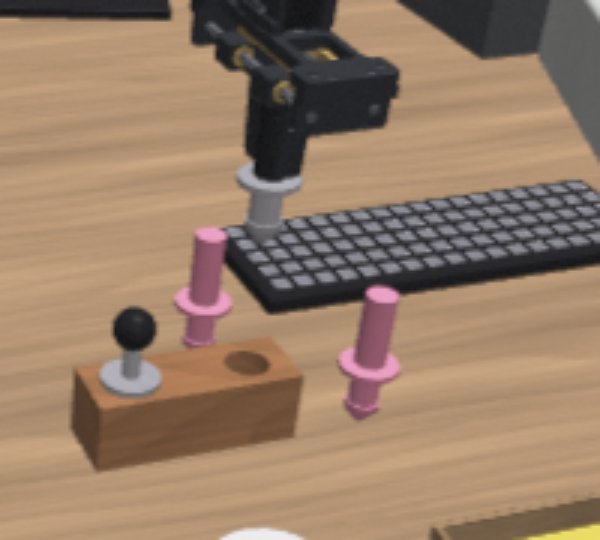

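The tool hangs upright, and the empty hole is at (247,362) with both pink lookalikes clear. I'll shift over the hole and start down.

Call:
step_arm([
  [0, 0.0047, -0.0007, 0.0, 0],
  [0, 0.0047, -0.0007, 0.01, 0],
  [0, 0.0047, -0.0007, 0.025, 0],
  [0, 0.0047, -0.0007, 0.045, 0],
  [0, 0.0047, -0.0007, 0.065, 0],
  [0, 0.0047, -0.0007, 0.08, 0],
  [0, 0.0047, -0.0007, 0.09, 0],
  [0, 0.0047, -0.0007, 0.09, 0],
  [0, 0.0047, -0.0007, 0.09, 0],
  [0, 0.0047, -0.0007, 0.09, 0],
])

```text
time_s: 21.7
tcp_pos: [533.4, 277.3, 208.3]
orientation: [0.0, 0.707, 0.707, 0.001]
contact_force: [0.7, 0.6, -1.3]
grip_width: 0.285
grip_force: 30.0
```

Run:
```python
from h import *
chk(); o=manip.get_obs(); w=manip.camera("wrist"); P=wcloud(w,o)
x,y,z=P[...,0],P[...,1],P[...,2]
m=(abs(z-59.5)<4)&(abs(x-533)<45)&(abs(y-226)<110); Q=P[m]; print("stand",len(Q),Q.min(0),Q.max(0),cv2.minAreaRect(Q[:,:2].astype(np.float32)))
cv2.imwrite("pics/s10.png",np.vstack([cv2.resize(w["color"][100:400,120:520,::-1],(800,300)),cv2.resize(manip.camera("scene")["color"][170:290,340:500,::-1],(400,300)).repeat(2,1)]))
```

```text
nest -0.2 0.0 tcp [533.4 277.3 208.3] r 497.9 ang 89.1 F [ 0.38  0.42 -1.74] orient [0.    0.707 0.707 0.001]
barrel-tcp [-1.3 -1. ] 75
flange-tcp [ 0.7 -3.1] r 24.4 dz -73.9
stand 4288 [501.84505391 137.95182651  55.52266218] [563.46352161 309.27201009  61.61037551] ((532.6861572265625, 223.71298217773438), (60.64347839355469, 171.1463165283203), 0.3584158420562744)
```

Call:
step_arm([
  [0, -0.002, 0.0, 0.0, 0],
  [0, -0.0022, 0.0, 0.006, 0],
  [0, -0.0022, 0.0, 0.014, 0],
  [0, -0.0022, 0.0, 0.022, 0],
  [0, -0.0022, 0, 0.03, 0],
  [0, -0.0022, 0, 0.038, 0],
  [0, -0.0022, 0, 0.046, 0],
  [0, -0.0022, 0, 0.054, 0],
  [0, -0.0022, 0, 0.06, 0],
  [0, -0.0022, 0, 0.064, 0],
  [0, -0.0022, 0, 0.066, 0],
  [0, -0.0022, 0, 0.066, 0],
])

```text
time_s: 22.9
tcp_pos: [532.7, 274.8, 140.9]
orientation: [-0.0, 0.707, 0.707, -0.0]
contact_force: [-0.2, -0.4, -2.0]
grip_width: 0.286
grip_force: 30.0
```

Run:
```python
from h import *
chk()
```

```text
nest 0.2 0.1 tcp [532.7 274.8 140.9] r 495.4 ang 89.2 F [-0.29 -0.74 -2.06] orient [-0.     0.707  0.707 -0.   ]
flange-tcp [ 1.1 -3.5] r 23.8 dz -74.0
```

Call:
step_arm([
  [0, 0, 0, 0.001, 0],
  [0, 0, 0, 0.0015, 0],
  [0, 0, 0, 0.002, 0],
  [0, 0, 0, 0.0025, 0],
  [0, 0, 0, 0.0028, 0],
  [0, 0, 0, 0.0028, 0],
  [0, 0, 0, 0.0028, 0],
])

```text
time_s: 23.58
tcp_pos: [532.9, 274.9, 138.6]
orientation: [-0.0, 0.707, 0.707, -0.0]
contact_force: [-0.9, 1.0, -1.8]
grip_width: 0.288
grip_force: 30.0
```

Run:
```python
from h import *
chk()
```

```text
nest 0.2 0.3 tcp [532.9 274.9 138.6] r 495.4 ang 89.1 F [-0.15  0.51 -1.59] orient [-0.     0.707  0.707 -0.   ]
flange-tcp [ 1.1 -0.1] r 26.8 dz -74.0
```

Call:
step_arm([
  [0, 0, 0, 0.0004, 0],
  [0, 0, 0, 0.0008, 0],
  [0, 0, 0, 0.0012, 0],
  [0, 0, 0, 0.0012, 0],
  [0, 0, 0, 0.0012, 0],
])

```text
time_s: 24.1
tcp_pos: [533.0, 274.9, 138.1]
orientation: [0.0, 0.707, 0.707, 0.0]
contact_force: [-4.1, -1.2, 5.4]
grip_width: 0.283
grip_force: 30.0
```

Run:
```python
from h import *
chk()
```

```text
nest 0.1 -0.2 tcp [533.  274.9 138.1] r 495.4 ang 89.1 F [-3.01 -1.38  5.56] orient [0.    0.707 0.707 0.   ]
flange-tcp [ 0.8 -4.3] r 24.8 dz -73.9
```

The flange is seated (about 7 N up). Release, then retreat straight up.

Call:
step_arm([
  [0.03, 0, 0, -0.0005, 0],
  [0.04, 0, 0, -0.0005, 0],
  [0.06, 0, 0, -0.0005, 0],
  [0.088, 0, 0, -0.0005, 0],
  [0.088, 0, 0, -0.0005, 0],
  [0.088, 0, 0, -0.0005, 0],
  [0.088, 0, 0, -0.0005, 0],
  [0.088, 0, 0, -0.0005, 0],
  [0.088, 0, 0, -0.0005, 0],
])

```text
time_s: 24.95
tcp_pos: [532.9, 274.8, 137.9]
orientation: [0.0, 0.707, 0.707, -0.0]
contact_force: [0.0, -0.3, 0.5]
grip_width: 0.922
grip_force: 0.0
```

Call:
step_arm([
  [0.088, 0, 0, -0.005, 0],
  [0.088, 0, 0, -0.015, 0],
  [0.088, 0, 0, -0.03, 0],
  [0.088, 0, 0, -0.05, 0],
  [0.088, 0, 0, -0.075, 0],
  [0.088, 0, 0, -0.1, 0],
  [0.088, 0, 0, -0.125, 0],
  [0.088, 0, 0, -0.14, 0],
  [0.088, 0, 0, -0.145, 0],
  [0.088, 0, 0, -0.145, 0],
])

```text
time_s: 25.78
tcp_pos: [533.6, 275.1, 285.4]
orientation: [0.001, 0.707, 0.707, 0.002]
contact_force: [-0.2, -0.4, 0.1]
grip_width: 1.001
grip_force: 0.0
```

Run:
```python
from h import *
o=manip.get_obs(); w=manip.camera("wrist"); s=manip.camera("scene"); print(o["tcp_pos"],o["contact_force"])
P=wcloud(w,o); z=P[...,2]
for n,lo,hi in(("top",124,137),("flange",62.5,72)):
    m=(z>lo)&(z<hi)&(abs(P[...,0]-533)<30)&(abs(P[...,1]-275)<30); Q=P[m]
    print(n,len(Q),Q.mean(0).round(1),Q[:,2].std(),cv2.minEnclosingCircle(Q[:,:2].astype(np.float32)))
cv2.imwrite("pics/end.png",s["color"][...,::-1])
print(nest(cloud(s)))
```

```text
[533.61702683 275.12208747 285.40894159] [-0.15425033 -0.38073778  0.11782412]
top 1104 [531.8 274.7 129. ] 0.9683223866196388 ((531.6466674804688, 273.8496398925781), 13.028987884521484)
flange 1269 [532.  281.6  65.4] 1.043916327930242 ((531.7318725585938, 274.08624267578125), 24.057199478149414)
(np.float64(122.63088916151878), 41)
```

View pics/end.png

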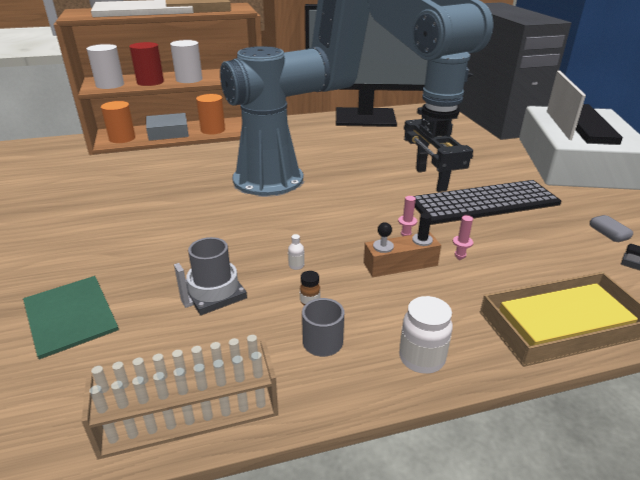

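The final picture shows the deburrer back in its hole at (424,230) with its flange flat (height matches the start). The tamper at (385,235) and the bystanders haven't moved, and the gripper is clear.

```bash
python3 -c "
from cell import manip
print(manip.close_job())"
```

```text
the job is handed in; nothing more can be done
None
```

The job is handed in: the cone went once counter-clockwise round the sleeve edge from the post and back, with the nest pressed 4–7 mm at each check along the way, and the deburrer is back in its hole with the flange flat, at about 26 s of the 67 s allowed.

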